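# Unpile the slide boxes at the microscope bench

## Task

Take the pile on the pale blue pad apart and set everything down gently, without dropping it, where it belongs: each slide box flat inside the tray of its lid's colour, lengthwise, and the purple-lidded jar standing in the round purple-rimmed stand. Keep the boxes and the jar upright all the time, and do not knock over or push aside the amber dropper bottle.

Things in the scene. Friction and masses are not known exactly. Their poses are not given: they have to be found in the camera images.
- blue_box_center (a point): slide box, 96 x 40 mm and 36 mm high (long side along its x, 40 mm side along its y, z up), pale grey-white lower part and a plain blue lid with a small white label; 0.1 to 0.21 kg, rigid, lid shut. At the start it lies flat on the pale blue pad (2 mm thick) as one of the two bottom boxes of the pile, which lie parallel, 88 mm between their centre lines (48 mm gap); which side it is on varies. The point is the box's centre, 18 mm above its underside
- yellow_box_center (a point): slide box, 96 x 40 mm and 36 mm high (long side along its x, 40 mm side along its y, z up), pale grey-white lower part and a plain yellow lid with a small white label; 0.1 to 0.21 kg, rigid, lid shut. At the start it lies flat on the pale blue pad (2 mm thick) as one of the two bottom boxes of the pile, which lie parallel, 88 mm between their centre lines (48 mm gap); which side it is on varies. The point is the box's centre, 18 mm above its underside
- green_box_center (a point): slide box, 96 x 40 mm and 36 mm high (long side along its x, 40 mm side along its y, z up), pale grey-white lower part and a plain green lid with a small white label; 0.1 to 0.21 kg, rigid, lid shut. At the start it is the middle layer of the pile: it lies across the two bottom boxes, its ends resting on them, and carries the jar. The point is the box's centre, 18 mm above its underside
- jar_center (a point): round specimen jar, white body 42 mm across, purple lid 46 mm across (the top 16 mm), 52 mm high; 0.08 to 0.17 kg. At the start it stands on top of the pile, on the green box. The point is its centre, 26 mm above its underside; z up
- blue_tray_floor (a point): low fixed all-blue rectangular tray, outside 122 x 66 mm, inside 114 x 58 mm, floor 3 mm and rim 7 mm above the table; holds one slide box lengthwise, with about 9 mm to spare all round. The point is the middle of the tray's floor; x along its length, y along its width, z up
- yellow_tray_floor (a point): low fixed all-yellow rectangular tray, outside 122 x 66 mm, inside 114 x 58 mm, floor 3 mm and rim 7 mm above the table; holds one slide box lengthwise, with about 9 mm to spare all round. The point is the middle of the tray's floor; x along its length, y along its width, z up
- green_tray_floor (a point): low fixed all-green rectangular tray, outside 122 x 66 mm, inside 114 x 58 mm, floor 3 mm and rim 7 mm above the table; holds one slide box lengthwise, with about 9 mm to spare all round. The point is the middle of the tray's floor; x along its length, y along its width, z up
- jar_stand_floor (a point): low fixed round stand with a pale lilac floor and a purple rim, 74 mm across outside, 66 mm inside, floor 3 mm and rim 7 mm above the table; holds the jar with about 12 mm to spare all round. The point is the middle of its floor; z up
- dropper_center (a point): small loose amber dropper bottle with a black cap, 32 mm across, 75 mm high, standing on the table among the things; not part of the job. The point is its centre, 37.5 mm above the table
There are look-alikes about, which are no part of the job. Leave any green look-alike of the part that bears jar_stand_floor alone.

How it is judged:
By the outcome, as a careful person would: the job done as asked, in the order asked, and still so for the second after the job is handed in, with the robot touching nothing.
It also fails if it takes over 109 s, if anything falls off the work surface, if the arm or the gripper's body presses on something with over 40 N, if the wrist force passes 120 N, or if a joint passes its speed limit or range.

## Robot

A 7-joint arm with a two-finger parallel gripper is mounted at the origin on the work surface. World frame = base frame: x ahead of the robot, y to its left, z up, the work surface at z = 0. Lengths are in m, angles in rad, forces in N, time in s.
With the tool pointing down it reaches from about 0.4 to 0.875 m from the base axis. Payload 19.3 kg.
Tool frame: the origin (TCP) lies between the finger pads; the fingertips stand 17 mm ahead of it and the grasp point (between the pads) lies 2 mm behind it (bot.tips_ahead is the z of the fingertips in the tool frame, in m); z points along the fingers, y is the direction in which the jaws open and shut (so a half turn about z gives the same grasp; the last joint's range is limited). The gripper opens to 85 mm and grips with 20 to 120 N. Pads are 22 mm wide; open, the fingers measure 114 mm over their backs; the gripper's body (76 mm by 85 mm) begins 54 mm behind the grasp point. The pads swing forward as they close: fully open they stand 13 mm farther back than shut.
Start: joints at [1.214, 0.521, -0.036, 1.599, 0.021, 1.021, -0.113], TCP at [0.177, -0.599, 0.248] pointing down, gripper open.
Joint ranges: [-2.91, 2.91], [-0.3, 2.13], [-1.5, 1.42], [0.17, 2.43], [-1.26, 4.41], [0.16, 1.93], [-2.52, 2.52]. Speed limits (rad/s): [1.89, 1.89, 2.39, 2.39, 3.01, 3.01, 3.01].

## Interface

Orientations are given as [roll, pitch, yaw] about the fixed x, y, z axes, in that order (R = Rz(yaw) Ry(pitch) Rx(roll)).
In Python, from workcell import telemetry, cams, job, bot gives the robot as it stands.
- The arm moves only by the tool arm_command, never from a script. Its argument "deltas" is a list of rows, each a list of 7 numbers: the opening, from -1 (shut) to 1 (fully open), so that 0 is half open, then the shift along the tool's x, y, z normalised to -1 to 1, where 1 is 150 mm, then the turn, a rotation vector about the tool's x, y, z normalised to -1 to 1, where 1 is 45 degrees. In form: [[hand, tx, ty, tz, rx, ry, rz], ...]. A call has 1 to 8 rows; each row is the pose to reach, as a shift and turn from the pose commanded when the call began, along the tool's axes at that moment; what a row does not reach only later rows make up. A row lasts 1/8 s, in which the tool goes at most 62.5 mm and 10.7 degrees, less where a joint would pass 70% of its speed; a pose out of reach is approached as far as the arm can. A call with a number of a shift or a turn outside -1 to 1 is refused whole. A call with a gripper value outside its range is refused whole. The fingers move at their own pace and stop on an object; "newtons" is the grip in N (left out, the last holds). Time passes only in rows, so rows that repeat a pose let the fingers close. It gives the time, the measured TCP pose, the force and the opening at its end, in the units of the state.
- telemetry.observe(): the state, without advancing time (a new reading comes with each control period).
- cams.grab_frame(name): name is "scene" or "top" or "wrist"; returns the picture (480x640x3 uint8, blue, green, red); there is no depth.
- cams.get_calibration(name): a dict with "fx", "fy", "cx", "cy" (pixels), "R" (3x3) and "t" (3): a world point X has camera coordinates R X + t. Camera axes: x right, y down, z forward; pixel columns grow to the right and rows downward; lengths in m; the calibration is good to about 2 mm. A picture is of the moment at which its call begins: read the wrist's pose just before it. get_calibration takes no time and is no camera call; for the wrist camera it gives the pose at the moment of the call.
- job.job_done(): hands the job in, once; it reports no verdict.
The state is a dict: "clock": time; "qpos": joint angles; "qd": joint speeds; "joint_efforts": joint torques, N m; "position": TCP position; "tool_rot": TCP orientation; "force": force on the tool from outside, world axes, zero at the start; "moment": the same for the moment, N m; "grip_width": finger opening in m.
Only numpy, scipy, OpenCV 4.12 (cv2) and the standard library are available. Lean on these libraries where they do the work, as an engineer would, in place of code of your own. Each camera call takes 0.05 s, during which the arm holds its last target.

## Working session

There is one attempt and no reset: what is moved stays moved. The work goes in short steps, Python scripts to look and compute and a tool call to move; the robot and the scene stay as the last step left them, time stands still between calls to the robot, and variables do not carry over. Pictures are saved under pics/ and viewed, and the job is handed in when it is done.

Besides the shell and the picture viewer there is one more tool, called after ">>>" as a command line: name --pt "numbers of a row" for each row, then --argument value for the rest. arm_command: Moves the arm, as the interface text tells. Its arguments: {"type":"object","properties":{"deltas":{"type":"array","items":{"type":"array","items":{"type":"number"}}},"newtons":{"type":"number"}},"required":["deltas"]}

```bash
ls; mkdir -p pics; python3 - <<'E'
from workcell import telemetry, cams, job, bot
import cv2
s=telemetry.observe(); print(s)
for n in ("scene","top","wrist"):
    im=cams.grab_frame(n); cv2.imwrite(f"pics/{n}0.png",im)
    print(n,cams.get_calibration(n))
print(bot.tips_ahead)
E
```

```text
pics
{'clock': 0.0, 'qpos': array([ 1.2138086 ,  0.52201841, -0.03631473,  1.5999553 ,  0.02119173,
        1.02109436, -0.11283694]), 'qd': array([-4.39921538e-04, -9.10972423e-04, -1.10935821e-04,  5.68308537e-05,
       -1.04362833e-03, -2.82067696e-04, -3.87369492e-04]), 'joint_efforts': array([ 2.42937545e-03, -9.27130580e+01,  1.98120967e+00, -3.69937384e+01,
        1.78061100e-02,  8.17249616e-03,  3.33112098e-05]), 'position': array([ 0.17667592, -0.59920417,  0.24774199]), 'tool_rot': array([-3.14050453e+00,  7.56706955e-05,  2.86724596e-01]), 'force': array([-0.36414211, -0.78345326, -0.70020126]), 'moment': array([-0.00616036,  0.00198005,  0.00041425]), 'grip_width': 0.08530530119033444}
scene {'fx': 546.8706267020742, 'fy': 546.8706267020742, 'cx': 316.8624083152429, 'cy': 237.08672401739065, 'R': array([[ 0.49985957,  0.86605176,  0.00973438],
       [ 0.50191346, -0.28049344, -0.81817254],
       [-0.70584934,  0.41385719, -0.57489036]]), 't': array([-0.26318193, -0.200817  ,  1.60776327])}
top {'fx': 611.0799659781001, 'fy': 611.0799659781001, 'cx': 313.85481618083605, 'cy': 245.80071189944601, 'R': array([[ 0.0073085 , -0.99995493,  0.00605974],
       [-0.98146839, -0.00833353, -0.19144281],
       [ 0.19148469, -0.00454828, -0.98148506]]), 't': array([-0.01062692,  0.5217534 ,  1.28128701])}
wrist {'fx': 364.51621670598166, 'fy': 364.51621670598166, 'cx': 319.1193091877436, 'cy': 241.55344309250188, 'R': array([[ 2.83247820e-01, -9.59046742e-01,  1.38485076e-04],
       [-9.25605507e-01, -2.73333378e-01,  2.61807774e-01],
       [-2.51048040e-01, -7.42846639e-02, -9.65120029e-01]]), 't': array([-0.62404135, -0.03443161,  0.37758975])}
0.017
```

View pics/top0.png

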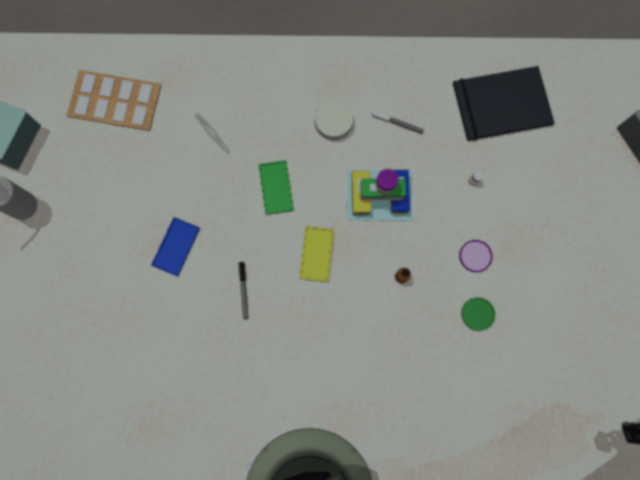

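View pics/scene0.png

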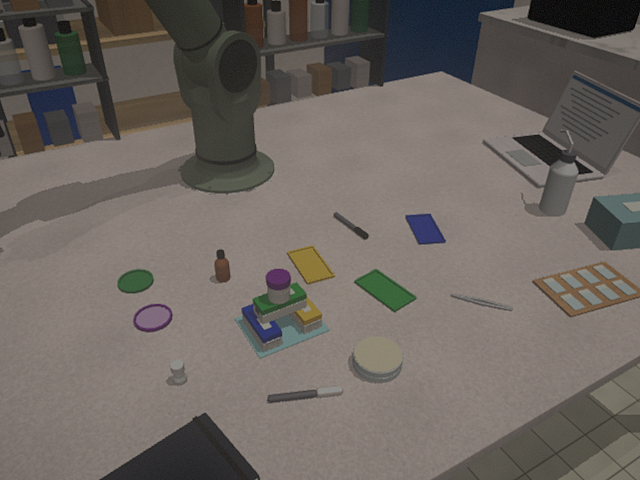

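View pics/wrist0.png

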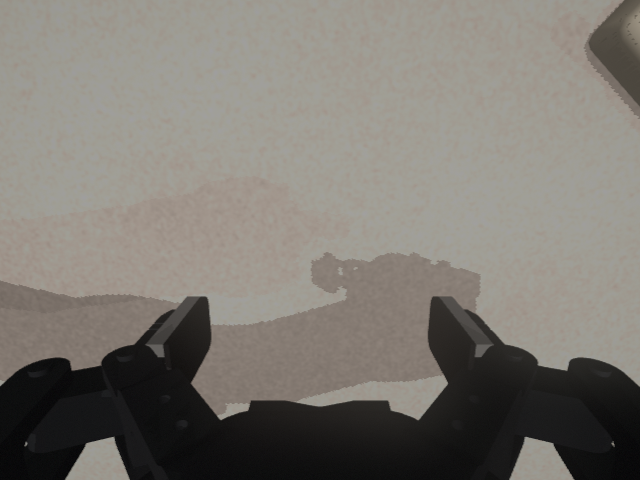

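The top view shows the pile at about (380,190), with yellow on the left and blue on the right, green across them and the purple jar on top. The trays are blue (176,247), green (276,187) and yellow (317,254). The purple-rimmed lilac stand is at (476,256), with its green look-alike at (478,314), and the dropper is at (403,275).

```bash
cat > h.py <<'E'
from workcell import telemetry, cams, job, bot
import cv2, numpy as np
def ray(cal,uv,z):
    K=cal; uv=np.atleast_2d(np.asarray(uv,float))
    d=np.c_[(uv[:,0]-K['cx'])/K['fx'],(uv[:,1]-K['cy'])/K['fy'],np.ones(len(uv))]
    R=np.array(K['R']);t=np.array(K['t'])
    D=d@R; o=-R.T@t
    s=(z-o[2])/D[:,2]
    return (o+D*s[:,None])[:,:2]
def proj(cal,X):
    c=np.array(cal['R'])@np.asarray(X,float)+cal['t']
    return np.array([cal['fx']*c[0]/c[2]+cal['cx'],cal['fy']*c[1]/c[2]+cal['cy']])
HS={'blue':((110,120,40),(130,255,255)),'yellow':((20,110,60),(35,255,255)),'green':((50,110,40),(80,255,255)),'purple':((135,60,40),(165,255,255)),'amber':((3,100,20),(18,255,200))}
def blobs(im,c,amin=60):
    hsv=cv2.cvtColor(im,cv2.COLOR_BGR2HSV)
    m=cv2.inRange(hsv,*map(np.array,HS[c]))
    cs,_=cv2.findContours(m,cv2.RETR_EXTERNAL,cv2.CHAIN_APPROX_NONE)
    return m,[k for k in cs if cv2.contourArea(k)>amin]
def rect(cal,k,z):
    p=ray(cal,k[:,0,:],z)
    (c,(w,h),a)=cv2.minAreaRect((p*1000).astype(np.float32))
    if w<h: w,h,a=h,w,a+90
    a=(a+90)%180-90
    return np.round(c,1),round(w,1),round(h,1),round(a,1)
E
python3 - <<'E'
from h import *
for n in ('top','scene'):
    im=cv2.imread(f'pics/{n}0.png'); cal=cams.get_calibration(n)
    for c in HS:
        m,bs=blobs(im,c,40)
        for k in bs:
            M=k[:,0].mean(0)
            print(n,c,M.round(),cv2.contourArea(k),'z=.007',rect(cal,k,.007),'z=.038',rect(cal,k,.038)[:1],'z=.074',rect(cal,k,.074)[:1],)
E
```

```text
top blue [175. 246.] 1389.5 z=.007 (array([527.2, 304.9]), 118.6, 63.4, -21.9) z=.038 (array([521.2, 297.9]),) z=.074 (array([514.3, 289.8]),)
top blue [403. 191.] 283.0 z=.007 (array([ 661.6, -204.5]), 98.3, 38.9, -1.0) z=.038 (array([ 652.5, -199.8]),) z=.074 (array([ 642. , -194.4]),)
top yellow [316. 254.] 1388.5 z=.007 (array([513. , -12.8]), 119.3, 63.3, -6.4) z=.038 (array([507.4, -12.6]),) z=.074 (array([500.8, -12.2]),)
top yellow [359. 191.] 377.5 z=.007 (array([ 658.2, -113.9]), 97.7, 39.4, 1.4) z=.038 (array([ 649.3, -111.3]),) z=.074 (array([ 638.8, -108.3]),)
top green [478. 314.] 741.0 z=.007 (array([ 381.1, -370.2]), 68.7, 66.3, -2.3) z=.038 (array([ 378.5, -361.8]),) z=.074 (array([ 375.4, -351.9]),)
top green [381. 189.] 337.5 z=.007 (array([ 668.1, -164.5]), 97.3, 40.5, -89.5) z=.038 (array([ 658.9, -160.8]),) z=.074 (array([ 648.2, -156.4]),)
top green [276. 187.] 1258.5 z=.007 (array([667.3,  82.1]), 118.1, 61.6, 9.2) z=.038 (array([658.1,  80.2]),) z=.074 (array([647.4,  78. ]),)
top purple [476. 256.] 782.5 z=.007 (array([ 510.8, -370.9]), 72.6, 70.4, -45.8) z=
[... 2346 characters left out ...]
.2) z=.038 (array([-566. , -474.7]),) z=.074 (array([-470. , -475.6]),)
scene amber [255.  23.] 554.0 z=.007 (array([-1483.9,   769.1]), 933.2, 101.9, -23.0) z=.038 (array([-1366.9,   717.3]),) z=.074 (array([-1231.1,   657.1]),)
scene amber [297.  21.] 572.0 z=.007 (array([-1465.3,  1021.9]), 896.2, 99.5, -29.1) z=.038 (array([-1349.1,   959.7]),) z=.074 (array([-1214.1,   887.5]),)
scene amber [124.  17.] 1587.5 z=.007 (array([-1976. ,   197.4]), 863.7, 292.4, -10.2) z=.038 (array([-1838.8,   169.1]),) z=.074 (array([-1679.5,   136.1]),)
scene amber [25.  4.] 225.0 z=.007 (array([-2508.7,  -264.2]), 303.9, 142.7, -2.8) z=.038 (array([-2349.7,  -273.6]),) z=.074 (array([-2165. ,  -284.6]),)
```

```bash
cat >> h.py <<'E'
from scipy.spatial.transform import Rotation as Ro
def go(x,y,z,yawdeg,frac=None):
    s=telemetry.observe(); p=s['position']; R=Ro.from_euler('xyz',s['tool_rot'])
    Rt=Ro.from_euler('xyz',[np.pi,0,np.radians(yawdeg)])
    d=R.as_matrix().T@(np.array([x,y,z])-p)/.15
    r=(R.inv()*Rt).as_rotvec()/(np.pi/4)
    print('t',round(s['clock'],2),'pos',p.round(4),'yaw',np.degrees(s['tool_rot'][2]).round(1),'F',s['force'].round(1),'w',round(s['grip_width'],4),'q7',s['qpos'][6].round(2))
    print('DELTA',d.round(3),r.round(3))
E
python3 - <<'E'
from h import *
c=cams.get_calibration('wrist'); o=-c['R'].T@c['t']; s=telemetry.observe()
print(o, Ro.from_euler('xyz',s['tool_rot']).as_matrix().T@(o-s['position']))
go(.63,-.16,.33,90)
top=cv2.imread('pics/top0.png'); cv2.imwrite('pics/crop1.png',np.hstack([cv2.resize(top[150:230,340:420],(400,400),interpolation=2),cv2.resize(top[235:335,435:535],(400,400),interpolation=2)]))
E
```

```text
[ 0.23968143 -0.579847    0.37352032] [ 0.06585955 -0.00090802 -0.12565709]
t 0.15 pos [ 0.1767 -0.5992  0.2479] yaw 16.4 F [0.5 0.6 0.6] w 0.0853 q7 -0.11
DELTA [ 3.727 -1.954 -0.546] [-1.000e-03 -1.000e-03 -1.635e+00]
```

View pics/crop1.png

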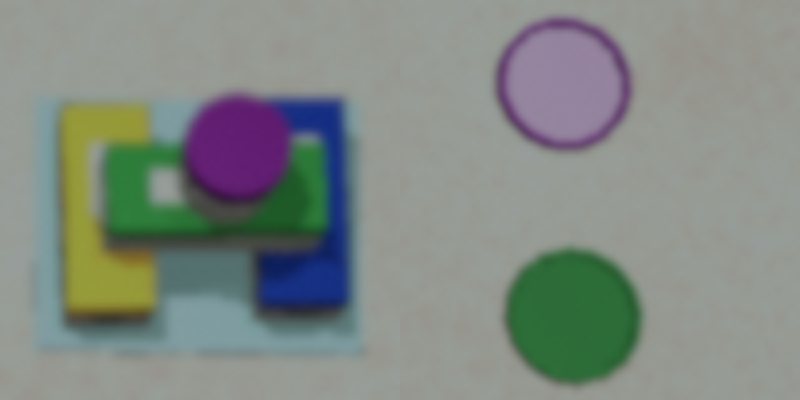

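Candidates:
- **Jar:** purple lid at (387,179). It could be confused with the petri dish (334,121) or the small white vial (476,180).
- **Stand:** lilac with a purple rim at (476,256). The green disc at (478,314) is the look-alike.
- **Boxes and trays:** the boxes are the ones in the pile with labels and white sides, while the trays are flat and all one colour.

The crop confirms these choices, so I'll move over the pile next.

>>> arm_command --pt "1 0.3 -0.16 -0.05 0 0 -0.13" --pt "1 0.62 -0.32 -0.1 0 0 -0.27" --pt "1 0.95 -0.5 -0.2 0 0 -0.4" --pt "1 0.95 -0.5 -0.2 0 0 -0.4"

```text
clock: 0.65
position: [0.2959, -0.4845, 0.2794]
tool_rot: [3.14, -0.002, 0.608]
force: [-0.2, -0.6, -0.6]
grip_width: 0.0854
```

```bash
python3 -c "
from h import *
go(.63,-.16,.33,90)"
```

```text
t 0.65 pos [ 0.2959 -0.4845  0.2794] yaw 34.9 F [-0.2 -0.6 -0.6] w 0.0854 q7 -0.11
DELTA [ 3.065 -0.502 -0.333] [ 3.000e-03 -1.000e-03 -1.225e+00]
```

>>> arm_command --pt "1 0.4 -0.07 -0.1 0 0 -0.15" --pt "1 0.8 -0.13 -0.2 0 0 -0.3" --pt "1 1 -0.17 -0.3 0 0 -0.45" --pt "1 1 -0.17 -0.3 0 0 -0.45"

```text
clock: 1.15
position: [0.4032, -0.3801, 0.3241]
tool_rot: [3.14, -0.001, 0.958]
force: [-1.1, -1.5, 0.2]
grip_width: 0.0855
```

```bash
python3 -c "
from h import *
go(.63,-.16,.33,90)"
```

```text
t 1.15 pos [ 0.4032 -0.3801  0.3241] yaw 54.9 F [-1.1 -1.5  0.2] w 0.0855 q7 -0.06
DELTA [ 2.07   0.394 -0.038] [ 0.002 -0.    -0.78 ]
```

>>> arm_command --pt "1 0.38 0.07 -0.02 0 0 -0.15" --pt "1 0.7 0.13 -0.04 0 0 -0.3" --pt "1 1 0.19 -0.04 0 0 -0.39" --pt "1 1 0.19 -0.04 0 0 -0.39"

```text
clock: 1.65
position: [0.5129, -0.2737, 0.3285]
tool_rot: [-3.141, -0.001, 1.264]
force: [-0.2, -0.7, -0.3]
grip_width: 0.0855
```

```bash
python3 -c "
from h import *
go(.63,-.16,.33,90)"
```

```text
t 1.65 pos [ 0.5129 -0.2737  0.3285] yaw 72.4 F [-0.2 -0.7 -0.3] w 0.0855 q7 -0.06
DELTA [ 0.958  0.515 -0.009] [-0.001 -0.002 -0.391]
```

>>> arm_command --pt "1 0.36 0.2 -0.01 0 0 -0.15" --pt "1 0.7 0.36 -0.01 0 0 -0.3" --pt "1 0.96 0.51 -0.01 0 0 -0.39" --pt "1 0.96 0.51 -0.01 0 0 -0.39" --pt "1 0.96 0.51 -0.01 0 0 -0.39"

```text
clock: 2.28
position: [0.6275, -0.1636, 0.3301]
tool_rot: [-3.14, 0.001, 1.564]
force: [-0.6, -0.9, 0.3]
grip_width: 0.0853
```

```bash
python3 - <<'E'
from h import *
go(.63,-.16,.33,90)
cal=cams.get_calibration('wrist'); im=cams.grab_frame('wrist'); cv2.imwrite('pics/w1.png',im)
Z={'blue':.038,'yellow':.038,'green':.074,'purple':.126}
for c in Z:
    m,bs=blobs(im,c,100)
    for k in bs: print(c,k[:,0].mean(0).round(),cv2.contourArea(k),rect(cal,k,Z[c]),rect(cal,k,.007))
E
```

```text
t 2.27 pos [ 0.6275 -0.1636  0.3301] yaw 89.6 F [-0.6 -0.9  0.3] w 0.0853 q7 -0.03
DELTA [0.024 0.016 0.001] [-0.002  0.001 -0.009]
blue [344. 236.] 1176.5 (array([ 655.4, -198.7]), 94.5, 39.1, 0.5) (array([ 657.4, -206.3]), 101.5, 42.0, 0.5)
yellow [343. 153.] 1906.5 (array([ 651.5, -111. ]), 95.1, 39.5, 1.5) (array([ 653.3, -112.1]), 102.2, 42.4, 1.5)
yellow [218.  64.] 6767.5 (array([522.1, -18.3]), 113.6, 61.8, -6.2) (array([514.2, -12.4]), 122.0, 66.4, -6.2)
green [133. 334.] 437.0 (array([ 406.9, -311.3]), 52.2, 19.7, 45.9) (array([ 368.1, -348.9]), 61.4, 23.1, 45.9)
green [339. 236.] 339.0 (array([ 650.8, -190.3]), 38.1, 24.4, -0.3) (array([ 654.8, -206.7]), 44.7, 28.7, -0.3)
green [340. 173.] 993.0 (array([ 649.8, -131.9]), 48.2, 38.9, -88.7) (array([ 653.6, -138.1]), 56.6, 45.7, -88.7)
green [338.   3.] 422.0 (array([647.1,  24.5]), 64.4, 9.8, -0.4) (array([650.5,  45.7]), 75.7, 11.5, -0.4)
purple [238. 346.] 2068.0 (array([ 542.6, -297.3]), 56.1, 55.1, 89.7) (array([ 511.8, -369.6]), 76.3, 75.1, 89.7)
purple [348. 211.] 1858.0 (array([ 652.8, -158.1]), 45.5, 44.7, -44.5) (array([ 661.8, -180.3]), 61.9, 60.8, -44.5)
```

View pics/w1.png

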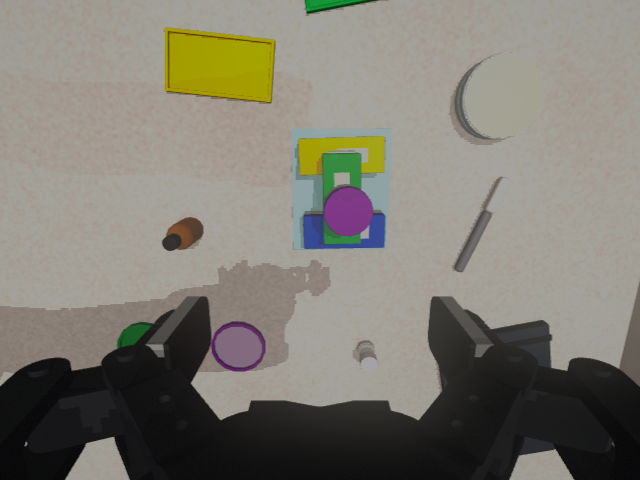

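```bash
python3 - <<'E'
from h import *
go(.652,-.158,.19,90)
E
```

```text
t 2.33 pos [ 0.6274 -0.1638  0.3304] yaw 89.6 F [-0.3 -1.   0.2] w 0.0852 q7 -0.03
DELTA [0.041 0.164 0.936] [-0.001  0.001 -0.009]
```

>>> arm_command --pt "1 0.02 0.1 0.35 0 0 -0.01" --pt "1 0.04 0.165 0.7 0 0 -0.01" --pt "1 0.04 0.165 0.93 0 0 -0.01" --pt "1 0.04 0.165 0.93 0 0 -0.01" --pt "1 0.04 0.165 0.93 0 0 -0.01"

```text
clock: 2.95
position: [0.6534, -0.1569, 0.1932]
tool_rot: [3.14, 0.001, 1.573]
force: [1.3, 0.0, -0.9]
grip_width: 0.0857
```

```bash
python3 - <<'E'
from h import *
go(.652,-.158,.114,90)
cal=cams.get_calibration('wrist'); im=cams.grab_frame('wrist'); cv2.imwrite('pics/w2.png',im)
m,bs=blobs(im,'purple',300)
for k in bs: print(k[:,0].mean(0).round(),rect(cal,k,.126))
E
```

```text
t 2.95 pos [ 0.6534 -0.1569  0.1932] yaw 90.1 F [ 1.3  0.  -0.9] w 0.0857 q7 -0.09
DELTA [-0.007 -0.01   0.528] [0.002 0.001 0.003]
[320. 265.] (array([ 653.7, -156.7]), 47.1, 44.9, -89.9)
```

View pics/w2.png

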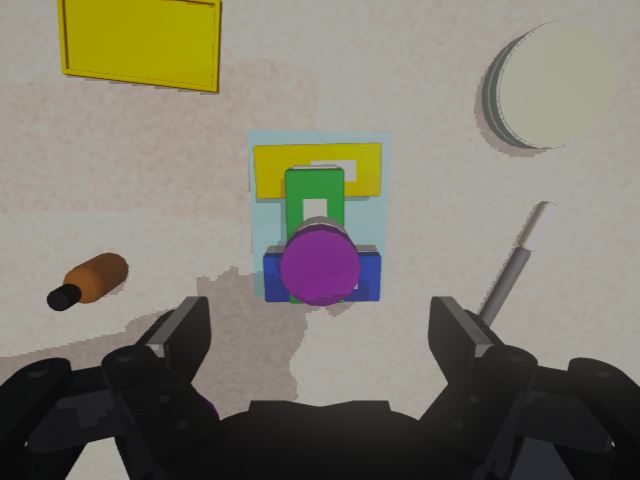

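The purple lid is at (320,265), centred between the fingers at (200) and (440), and measures (0.654,-0.157). I'll descend and grip.

>>> arm_command --pt "1 -0.005 0 0.2 0 0 0" --pt "1 -0.005 0 0.4 0 0 0" --pt "1 -0.005 0 0.525 0 0 0" --pt "1 -0.005 0 0.525 0 0 0" --pt "1 -0.005 0 0.525 0 0 0"

```text
clock: 3.62
position: [0.6538, -0.1567, 0.114]
tool_rot: [3.14, 0.0, 1.575]
force: [-0.4, 0.6, -0.2]
grip_width: 0.0855
```

>>> arm_command --pt "-1 0 0 0 0 0 0" --pt "-1 0 0 0 0 0 0" --pt "-1 0 0 0 0 0 0" --pt "-1 0 0 0 0 0 0" --pt "-1 0 0 0 0 0 0" --pt "-1 0 0 0 0 0 0" --newtons 35

```text
clock: 4.38
position: [0.6534, -0.1566, 0.1133]
tool_rot: [3.141, 0.0, 1.575]
force: [-1.2, -0.4, 7.0]
grip_width: 0.0446
```

```bash
python3 - <<'E'
from h import *
print(bot.tips_ahead)
go(.652,-.158,.114,90)
im=cams.grab_frame('wrist'); cv2.imwrite('pics/w3.png',im)
im=cams.grab_frame('scene')[200:400,150:450]; cv2.imwrite('pics/s3.png',cv2.resize(im,(750,500),interpolation=2))
E
```

```text
0.017
t 4.38 pos [ 0.6534 -0.1566  0.1133] yaw 90.2 F [-1.2 -0.4  7. ] w 0.0446 q7 -0.13
DELTA [-0.009 -0.01  -0.005] [0.001 0.    0.005]
```

View pics/s3.png

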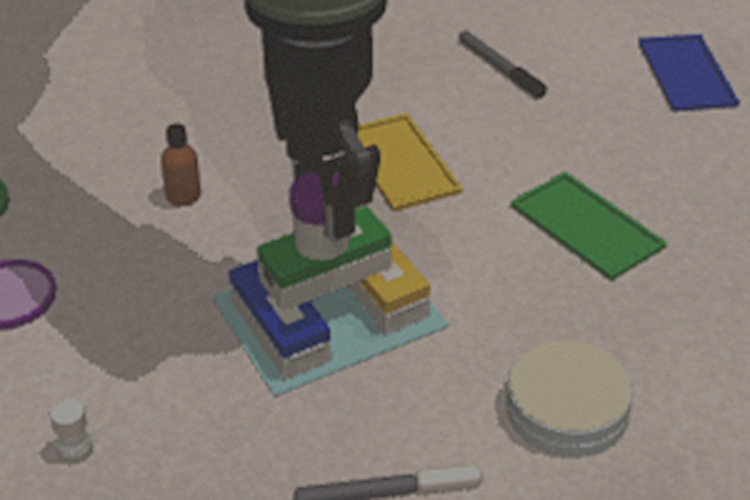

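View pics/w3.png

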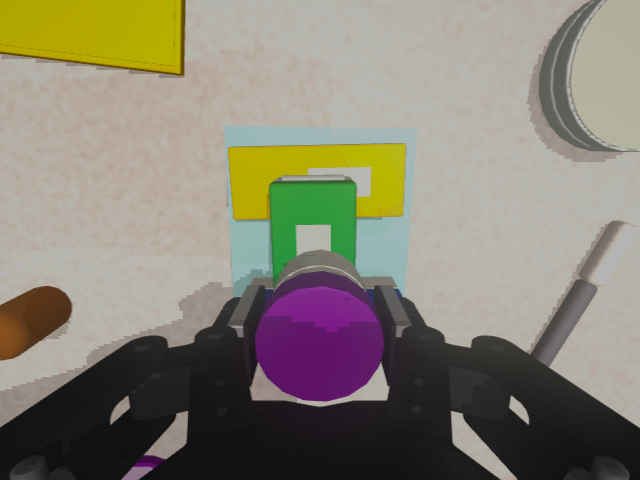

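```bash
python3 - <<'E'
from h import *
cal=cams.get_calibration('scene')
for uv in ([287,294],[283,293],[294,292]):
  for z in (.07,.08,.09,.1): print(uv,z,ray(cal,[uv],z)[0].round(3))
E
```

```text
[287, 294] 0.07 [ 0.653 -0.14 ]
[287, 294] 0.08 [ 0.664 -0.145]
[287, 294] 0.09 [ 0.674 -0.15 ]
[287, 294] 0.1 [ 0.684 -0.155]
[283, 293] 0.07 [ 0.647 -0.145]
[283, 293] 0.08 [ 0.657 -0.15 ]
[283, 293] 0.09 [ 0.668 -0.155]
[283, 293] 0.1 [ 0.678 -0.161]
[294, 292] 0.07 [ 0.655 -0.126]
[294, 292] 0.08 [ 0.665 -0.131]
[294, 292] 0.09 [ 0.675 -0.136]
[294, 292] 0.1 [ 0.686 -0.142]
```

The jar is gripped (opening 44.6 mm) and the fingertips clear the green lid by roughly 20 mm. I'll lift.

>>> arm_command --pt "-1 0 0 -0.05 0 0 0" --pt "-1 0 0 -0.15 0 0 0" --pt "-1 0 0 -0.3 0 0 0" --pt "-1 0 0 -0.5 0 0 0" --pt "-1 0 0 -0.6 0 0 0" --pt "-1 0 0 -0.6 0 0 0"

```text
clock: 5.22
position: [0.6535, -0.1567, 0.2036]
tool_rot: [3.14, 0.0, 1.575]
force: [0.0, -0.1, -1.9]
grip_width: 0.0446
```

```bash
python3 - <<'E'
from h import *
go(.511,-.370,.20,75)
im=cams.grab_frame('scene')[200:400,150:450]; cv2.imwrite('pics/s4.png',cv2.resize(im,(750,500),interpolation=2))
E
```

```text
t 5.22 pos [ 0.6535 -0.1567  0.2036] yaw 90.2 F [ 0.  -0.1 -1.9] w 0.0446 q7 -0.09
DELTA [-1.419 -0.955  0.023] [0.002 0.    0.338]
```

View pics/s4.png

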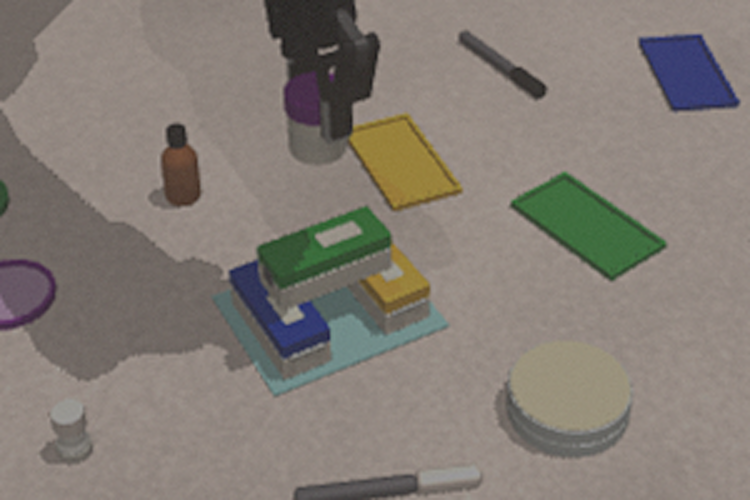

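>>> arm_command --pt "-1 -0.15 -0.1 0 0 0 0" --pt "-1 -0.4 -0.27 0 0 0 0" --pt "-1 -0.65 -0.44 0 0 0 0" --pt "-1 -0.85 -0.57 0 0 0 0" --pt "-1 -0.95 -0.64 0 0 0 0"

```text
clock: 5.9
position: [0.5561, -0.301, 0.2014]
tool_rot: [-3.14, -0.0, 1.573]
force: [-1.1, -1.0, -1.7]
grip_width: 0.0448
```

```bash
python3 - <<'E'
from h import *
go(.511,-.370,.12,90)
E
```

```text
t 5.9 pos [ 0.5561 -0.301   0.2014] yaw 90.1 F [-1.1 -1.  -1.7] w 0.0448 q7 0.16
DELTA [-0.459 -0.301  0.543] [-0.002 -0.     0.003]
```

>>> arm_command --pt "-1 -0.2 -0.13 0 0 0 0" --pt "-1 -0.4 -0.27 0.1 0 0 0" --pt "-1 -0.46 -0.31 0.3 0 0 0" --pt "-1 -0.46 -0.31 0.5 0 0 0" --pt "-1 -0.46 -0.31 0.55 0 0 0" --pt "-1 -0.46 -0.31 0.55 0 0 0"

```text
clock: 6.65
position: [0.5119, -0.3679, 0.12]
tool_rot: [-3.141, -0.001, 1.576]
force: [0.7, 0.1, -1.1]
grip_width: 0.0449
```

```bash
python3 - <<'E'
from h import *
go(.511,-.370,.043,90)
cal=cams.get_calibration('wrist'); im=cams.grab_frame('wrist'); cv2.imwrite('pics/w5.png',im)
im=cams.grab_frame('top'); cal=cams.get_calibration('top')
cv2.imwrite('pics/t5.png',cv2.resize(im[180:340,400:560],(600,600),interpolation=2))
E
```

```text
t 6.65 pos [ 0.5119 -0.3679  0.12  ] yaw 90.3 F [ 0.7  0.1 -1.1] w 0.0449 q7 0.25
DELTA [-0.014 -0.006  0.513] [-0.    -0.001  0.006]
```

View pics/w5.png

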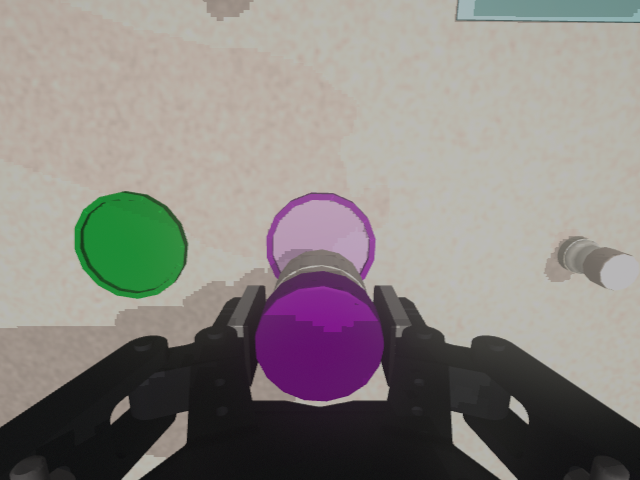

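View pics/t5.png

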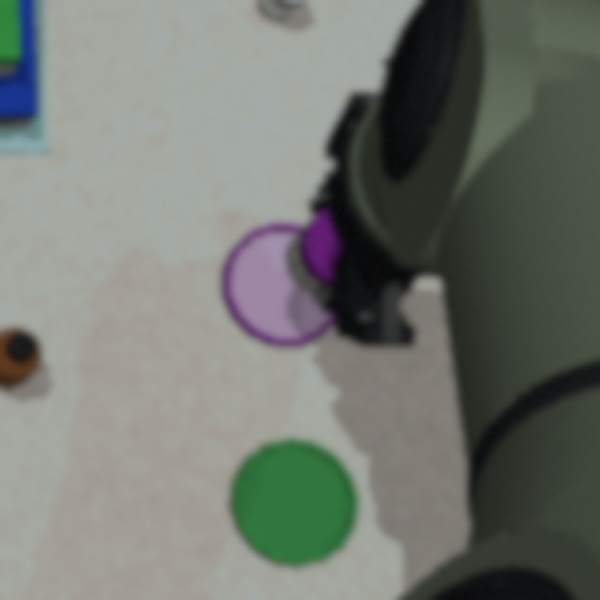

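```bash
python3 - <<'E'
from h import *
cal=cams.get_calibration('wrist'); print(ray(cal,[[321,193],[267,245],[375,245]],.007).round(4))
E
```

```text
[[ 0.513  -0.3337]
 [ 0.4763 -0.3694]
 [ 0.5501 -0.3691]]
```

The far rim and both sides of the stand put its centre at (0.513,-0.370). I'll lower the jar.

>>> arm_command --pt "-1 -0.01 0.006 0.15 0 0 0" --pt "-1 -0.014 0.006 0.3 0 0 0" --pt "-1 -0.014 0.006 0.4 0 0 0" --pt "-1 -0.014 0.006 0.46 0 0 0" --pt "-1 -0.014 0.006 0.48 0 0 0" --pt "-1 -0.014 0.006 0.495 0 0 0" --pt "-1 -0.014 0.006 0.505 0 0 0" --pt "-1 -0.014 0.006 0.51 0 0 0"

```text
clock: 7.75
position: [0.5124, -0.3708, 0.0438]
tool_rot: [3.141, 0.0, 1.575]
force: [-0.4, -0.1, -1.7]
grip_width: 0.0449
```

>>> arm_command --pt "-1 0 0 0 0 0 0" --pt "-1 0 0 0.005 0 0 0" --pt "-1 0 0 0.01 0 0 0"

```text
clock: 8.12
position: [0.5125, -0.3708, 0.0422]
tool_rot: [3.141, 0.0, 1.575]
force: [-2.5, 2.2, 10.9]
grip_width: 0.045
```

```bash
python3 - <<'E'
from h import *
go(.513,-.370,.042,90)
im=cams.grab_frame('scene')[220:380,80:280]; cv2.imwrite('pics/s6.png',cv2.resize(im,(750,600),interpolation=2))
E
```

```text
t 8.12 pos [ 0.5125 -0.3708  0.0422] yaw 90.2 F [-2.5  2.2 10.9] w 0.045 q7 0.21
DELTA [0.005 0.004 0.002] [0.    0.    0.005]
```

View pics/s6.png

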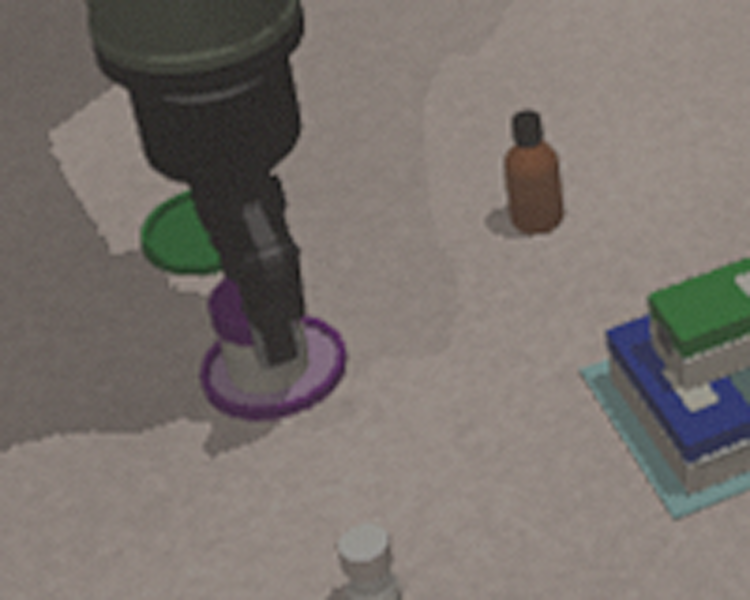

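The jar is seated: contact shows as 10.9 N upward. I'll release it and rise.

>>> arm_command --pt "-0.1 0 0 0 0 0 0" --pt "0.3 0 0 0 0 0 0" --pt "0.6 0 0 0 0 0 0" --pt "1 0 0 0 0 0 0" --pt "1 0 0 0 0 0 0"

```text
clock: 8.8
position: [0.5124, -0.3707, 0.042]
tool_rot: [3.142, -0.0, 1.575]
force: [0.1, 0.5, -0.0]
grip_width: 0.0852
```

>>> arm_command --pt "1 0 0 -0.15 0 0 0" --pt "1 0 0 -0.4 0 0 0" --pt "1 0 0 -0.75 0 0 0" --pt "1 0 0 -0.95 0 0 0" --pt "1 0 0 -0.95 0 0 0"

```text
clock: 9.43
position: [0.5134, -0.3713, 0.1886]
tool_rot: [3.137, 0.003, 1.575]
force: [0.5, -0.5, -0.4]
grip_width: 0.0853
```

```bash
python3 - <<'E'
from h import *
go(.650,-.155,.18,90)
im=cams.grab_frame('scene')[220:380,80:280]; cv2.imwrite('pics/s7.png',cv2.resize(im,(750,600),interpolation=2))
E
```

```text
t 9.43 pos [ 0.5134 -0.3713  0.1886] yaw 90.2 F [ 0.5 -0.5 -0.4] w 0.0853 q7 0.29
DELTA [1.439 0.916 0.057] [0.005 0.004 0.005]
```

View pics/s7.png

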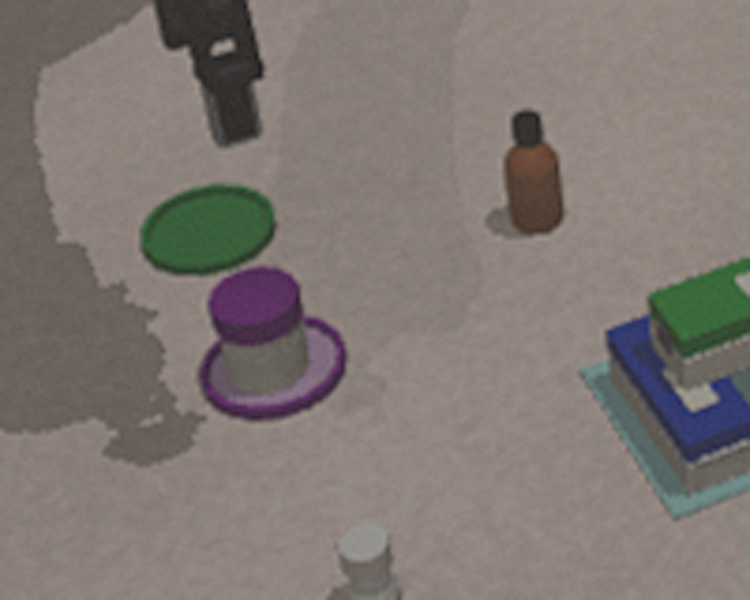

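The jar stands inside the purple rim. I'll go to the green box.

>>> arm_command --pt "1 0.3 0.19 0 0 0 0" --pt "1 0.6 0.38 0 0 0 0" --pt "1 0.9 0.57 0 0 0 0" --pt "1 0.98 0.63 0 0 0 0"

```text
clock: 9.98
position: [0.6075, -0.2192, 0.1841]
tool_rot: [-3.141, -0.002, 1.579]
force: [-0.8, -0.8, -0.1]
grip_width: 0.0853
```

>>> arm_command --pt "1 0.25 0.16 0.02 0 0 0" --pt "1 0.44 0.28 0.06 0 0 0" --pt "1 0.46 0.29 0.06 0 0 0" --pt "1 0.46 0.29 0.06 0 0 0"

```text
clock: 10.48
position: [0.6489, -0.155, 0.1752]
tool_rot: [-3.141, 0.0, 1.574]
force: [-0.5, -0.0, 0.1]
grip_width: 0.0856
```

```bash
python3 - <<'E'
from h import *
cal=cams.get_calibration('wrist'); im=cams.grab_frame('wrist'); cv2.imwrite('pics/w8.png',im)
for c,z in (('green',.074),('yellow',.038),('blue',.038)):
    m,bs=blobs(im,c,300)
    for k in bs: print(c,k[:,0].mean(0).round(),rect(cal,k,z))
go(.650,-.155,.069,90)
E
```

```text
green [322. 244.] (array([ 650.3, -154.6]), 95.9, 39.6, -89.0)
yellow [327. 171.] (array([ 651.6, -110.8]), 95.0, 39.7, 1.5)
yellow [139.  40.] (array([528.7, -22.6]), 110.1, 54.8, -6.3)
blue [371. 289.] (array([ 689. , -197.5]), 39.1, 28.0, -89.9)
blue [280. 288.] (array([ 618.1, -197. ]), 42.4, 19.7, -89.3)
t 10.53 pos [ 0.6489 -0.1556  0.1754] yaw 90.2 F [-0.3 -0.2  0.2] w 0.0852 q7 -0.1
DELTA [0.004 0.008 0.709] [-0.001  0.001  0.003]
```

View pics/w8.png

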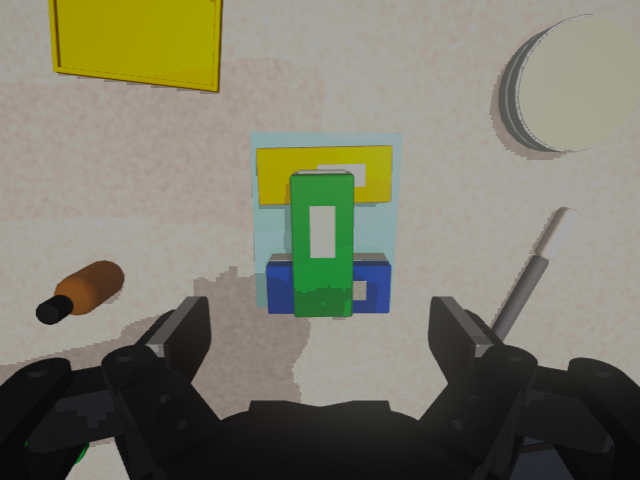

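Green is at (322,244), measuring (0.650,-0.155), 96x40 at the expected height, with yaw 91°. I'll descend and grip it high on the box so the tips clear the tray rim later.

>>> arm_command --pt "1 0.005 0.009 0.25 0 0 -0.018" --pt "1 0.005 0.009 0.45 0 0 -0.018" --pt "1 0.005 0.009 0.6 0 0 -0.018" --pt "1 0.005 0.009 0.7 0 0 -0.018" --pt "1 0.005 0.009 0.71 0 0 -0.018" --pt "1 0.005 0.009 0.71 0 0 -0.018"

```text
clock: 11.28
position: [0.6513, -0.1535, 0.0698]
tool_rot: [3.141, 0.0, 1.589]
force: [-0.3, 0.3, 0.9]
grip_width: 0.0856
```

>>> arm_command --pt "-1 0 0 0 0 0 0" --pt "-1 0 0 0 0 0 0" --pt "-1 0 0 0 0 0 0" --pt "-1 0 0 0 0 0 0" --pt "-1 0 0 0 0 0 0" --pt "-1 0 0 0 0 0 0" --newtons 40

```text
clock: 12.02
position: [0.6511, -0.1535, 0.0696]
tool_rot: [3.141, 0.0, 1.589]
force: [-2.3, -0.3, 5.7]
grip_width: 0.0392
```

>>> arm_command --pt "-1 0 0 -0.05 0 0 0" --pt "-1 0 0 -0.15 0 0 0" --pt "-1 0 0 -0.3 0 0 0" --pt "-1 0 0 -0.5 0 0 0" --pt "-1 0 0 -0.6 0 0 0" --pt "-1 0 0 -0.6 0 0 0"

```text
clock: 12.78
position: [0.6513, -0.1536, 0.1605]
tool_rot: [3.14, 0.001, 1.589]
force: [0.6, -0.1, -3.3]
grip_width: 0.0392
```

```bash
python3 - <<'E'
from h import *
im=cams.grab_frame('scene')[200:400,150:450]; cv2.imwrite('pics/s9.png',cv2.resize(im,(750,500),interpolation=2))
go(.666,.082,.155,189.1)
E
```

```text
t 12.82 pos [ 0.6508 -0.1535  0.1592] yaw 91.0 F [-0.5 -0.1 -2.2] w 0.0393 q7 -0.1
DELTA [1.568 0.13  0.027] [ 0.     0.    -2.179]
```

View pics/s9.png

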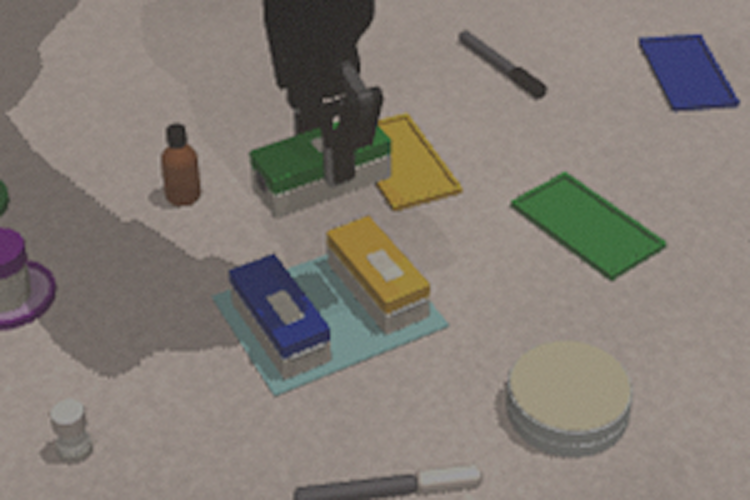

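The green box is held level at 39 mm, and both bottom boxes are undisturbed. I'll carry and turn it towards the green tray.

>>> arm_command --pt "-1 0.1 0.01 0 0 0 -0.1" --pt "-1 0.28 0.03 0 0 0 -0.25" --pt "-1 0.46 0.04 0 0 0 -0.42" --pt "-1 0.64 0.05 0 0 0 -0.6" --pt "-1 0.8 0.06 0 0 0 -0.78" --pt "-1 0.92 0.07 0 0 0 -0.92" --pt "-1 0.96 0.08 0 0 0 -0.98" --pt "-1 0.96 0.08 0 0 0 -0.98"

```text
clock: 13.82
position: [0.6601, -0.0095, 0.1583]
tool_rot: [-3.141, -0.001, 2.358]
force: [-0.1, -0.5, -1.9]
grip_width: 0.039
```

```bash
python3 - <<'E'
from h import *
go(.666,.082,.155,189.1)
E
```

```text
t 13.82 pos [ 0.6601 -0.0095  0.1583] yaw 135.1 F [-0.1 -0.5 -1.9] w 0.039 q7 0.34
DELTA [0.402 0.46  0.022] [-0.0e+00 -1.0e-03 -1.2e+00]
```

>>> arm_command --pt "-1 0.05 0.05 0 0 0 -0.1" --pt "-1 0.13 0.16 0 0 0 -0.25" --pt "-1 0.22 0.27 0 0 0 -0.42" --pt "-1 0.32 0.37 0 0 0 -0.6" --pt "-1 0.38 0.44 0 0 0 -0.78" --pt "-1 0.4 0.46 0 0 0 -0.93" --pt "-1 0.4 0.46 0 0 0 -1" --pt "-1 0.4 0.46 0 0 0 -1"

```text
clock: 14.82
position: [0.6664, 0.0809, 0.1586]
tool_rot: [-3.141, -0.001, 3.141]
force: [0.1, 0.1, -1.5]
grip_width: 0.0394
```

```bash
python3 - <<'E'
from h import *
go(.666,.082,.1,189.1)
cal=cams.get_calibration('wrist'); im=cams.grab_frame('wrist'); cv2.imwrite('pics/w10.png',im)
for k in blobs(im,'green',300)[1]: print(k[:,0].mean(0).round(),rect(cal,k,.007))
E
```

```text
t 14.82 pos [0.6664 0.0809 0.1586] yaw 180.0 F [ 0.1  0.1 -1.5] w 0.0394 q7 0.9
DELTA [0.002 0.008 0.391] [-0.001 -0.001 -0.203]
[320. 301.] (array([737.2,  81.4]), 189.1, 90.1, -0.2)
[314. 174.] (array([625. ,  76.4]), 64.9, 32.6, -80.8)
```

View pics/w10.png

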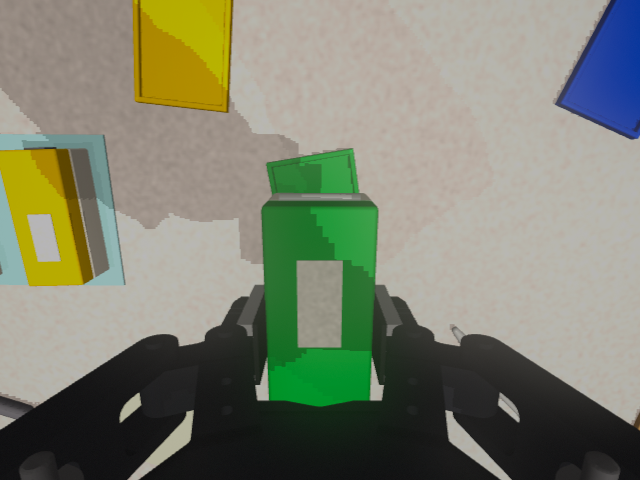

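```bash
python3 - <<'E'
from h import *
cal=cams.get_calibration('wrist'); p=ray(cal,[[266,162],[353,149]],.007); print(p, np.linalg.norm(p[1]-p[0]))
d=p[1]-p[0]; a=np.arctan2(d[1],d[0]); print(np.degrees(a)); m=p.mean(0); a=np.radians(9.2); print(m+.061*np.array([np.cos(a),np.sin(a)]))
E
```

```text
[[0.61358371 0.04199549]
 [0.60424944 0.10654451]] 0.06522043156821435
98.2283588603459
[0.66913189 0.08402275]
```

The tray's near edge agrees with the top-view fix. The tray centre is about (0.668,0.083) with yaw 9°.

>>> arm_command --pt "-1 -0.01 0.014 0.05 0 0 -0.1" --pt "-1 -0.01 0.014 0.2 0 0 -0.2" --pt "-1 -0.01 0.014 0.4 0 0 -0.2" --pt "-1 -0.01 0.014 0.55 0 0 -0.2" --pt "-1 -0.01 0.014 0.65 0 0 -0.2" --pt "-1 -0.01 0.014 0.69 0 0 -0.2" --pt "-1 -0.01 0.014 0.69 0 0 -0.2"

```text
clock: 15.75
position: [0.668, 0.0842, 0.0558]
tool_rot: [3.142, 0.0, -2.982]
force: [-0.2, 0.3, -1.1]
grip_width: 0.0389
```

```bash
python3 - <<'E'
from h import *
go(.668,.083,.0346,189)
im=cams.grab_frame('wrist'); cv2.imwrite('pics/w11.png',im)
im=cams.grab_frame('scene')[200:400,250:550]; cv2.imwrite('pics/s11.png',cv2.resize(im,(750,500),interpolation=2))
E
```

```text
t 15.75 pos [0.668  0.0842 0.0558] yaw -170.9 F [-0.2  0.3 -1.1] w 0.0389 q7 0.97
DELTA [ 0.002 -0.008  0.141] [0.    0.    0.003]
```

View pics/w11.png

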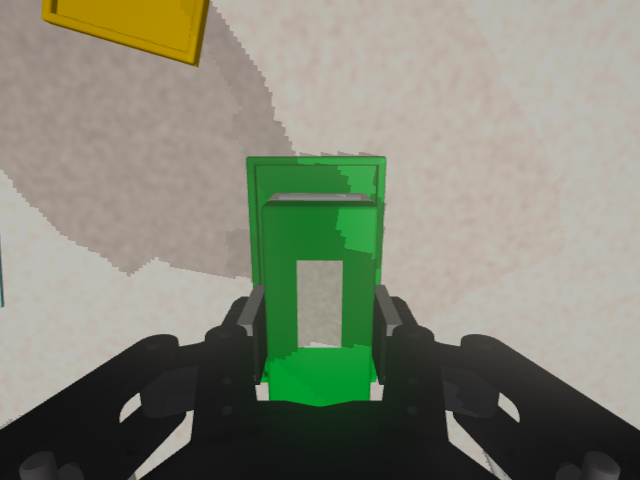

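View pics/s11.png

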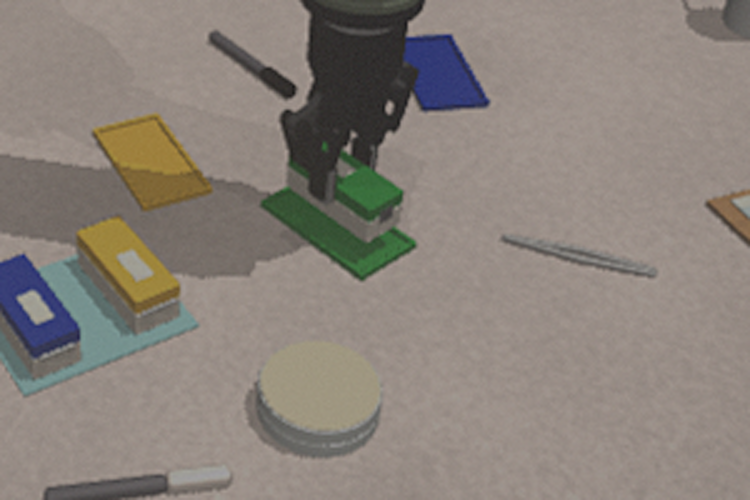

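```bash
python3 - <<'E'
from h import *
cal=cams.get_calibration('wrist'); p=ray(cal,[[248,157],[386,157]],.007); a=np.radians(9.1); print(np.linalg.norm(p[1]-p[0]),p.mean(0)+.061*np.array([np.cos(a),np.sin(a)]))
go(.668,.083,.0346,189)
E
```

```text
0.06455677221677449 [0.66949358 0.08415598]
t 15.85 pos [0.6683 0.0843 0.0563] yaw -170.9 F [-0.3 -0.5 -1.9] w 0.0392 q7 0.97
DELTA [ 0.003 -0.008  0.145] [0.    0.001 0.003]
```

The box is centred to about 1.5 mm. I'll lower it slowly.

>>> arm_command --pt "-1 -0.005 0 0.04 0 0 0" --pt "-1 -0.005 0 0.08 0 0 0" --pt "-1 -0.005 0 0.11 0 0 0" --pt "-1 -0.005 0 0.125 0 0 0" --pt "-1 -0.005 0 0.135 0 0 0" --pt "-1 -0.005 0 0.14 0 0 0" --pt "-1 -0.005 0 0.14 0 0 0"

```text
clock: 16.73
position: [0.6687, 0.0843, 0.0347]
tool_rot: [3.142, 0.0, -2.982]
force: [0.1, 0.3, -1.8]
grip_width: 0.0391
```

>>> arm_command --pt "-1 0 0 0.005 0 0 0" --pt "-1 0 0 0.01 0 0 0" --pt "-1 0 0 0.01 0 0 0"

```text
clock: 17.1
position: [0.6687, 0.0843, 0.0345]
tool_rot: [-3.141, 0.0, -2.982]
force: [-9.0, -3.1, 21.0]
grip_width: 0.039
```

Contact at 21 N upward. I'll ease up a touch and open.

>>> arm_command --pt "-1 0 0 -0.006 0 0 0" --pt "-0.1 0 0 -0.006 0 0 0" --pt "0.2 0 0 -0.006 0 0 0" --pt "0.6 0 0 -0.006 0 0 0" --pt "1 0 0 -0.006 0 0 0" --pt "1 0 0 -0.006 0 0 0"

```text
clock: 17.85
position: [0.6686, 0.0843, 0.0339]
tool_rot: [3.142, -0.0, -2.982]
force: [0.5, 0.0, 0.5]
grip_width: 0.0851
```

>>> arm_command --pt "1 0 0 -0.1 0 0 0" --pt "1 0 0 -0.3 0 0 0" --pt "1 0 0 -0.6 0 0 0" --pt "1 0 0 -0.85 0 0 0" --pt "1 0 0 -0.85 0 0 0"

```text
clock: 18.48
position: [0.6699, 0.0848, 0.1655]
tool_rot: [3.142, 0.005, -2.982]
force: [1.0, -0.1, 0.1]
grip_width: 0.0852
```

```bash
python3 - <<'E'
from h import *
im=cams.grab_frame('wrist'); cv2.imwrite('pics/w12.png',im)
go(.6515,-.111,.16,181.5)
E
```

```text
t 18.52 pos [0.6691 0.0844 0.1635] yaw -170.9 F [ 0.5 -0.2 -1.1] w 0.0851 q7 1.04
DELTA [ 0.323 -1.267  0.023] [-0.     0.003  0.17 ]
```

View pics/w12.png

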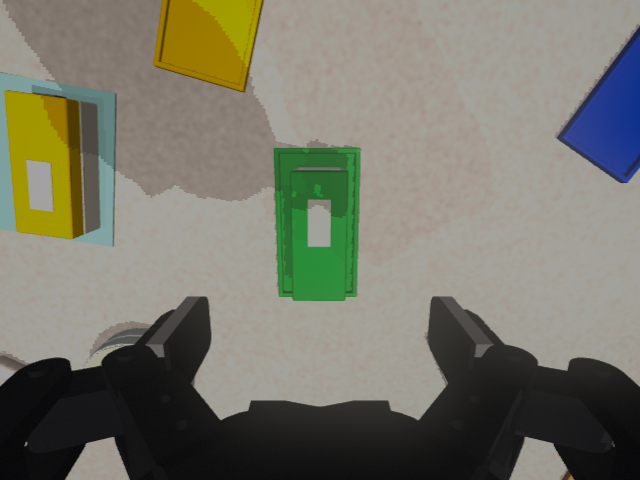

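The green box lies inside the green tray at (320,230), with a margin all round. Next is the yellow box.

>>> arm_command --pt "1 0.1 -0.38 0 0 0 0.06" --pt "1 0.2 -0.76 0 0 0 0.12" --pt "1 0.25 -0.98 0 0 0 0.17" --pt "1 0.25 -0.98 0 0 0 0.17"

```text
clock: 19.02
position: [0.6543, -0.0704, 0.1607]
tool_rot: [-3.14, -0.001, -3.12]
force: [0.1, 1.0, 0.4]
grip_width: 0.0853
```

```bash
python3 - <<'E'
from h import *
go(.6515,-.111,.14,181.5)
E
```

```text
t 19.02 pos [ 0.6543 -0.0704  0.1607] yaw -178.8 F [0.1 1.  0.4] w 0.0853 q7 1.14
DELTA [ 0.024 -0.27   0.138] [-0.002 -0.002 -0.006]
```

>>> arm_command --pt "1 0.02 -0.18 0.05 0 0 0" --pt "1 0.024 -0.27 0.13 0 0 0" --pt "1 0.024 -0.27 0.13 0 0 0" --pt "1 0.024 -0.27 0.13 0 0 0"

```text
clock: 19.52
position: [0.6525, -0.1059, 0.142]
tool_rot: [3.141, 0.0, -3.114]
force: [0.3, 0.3, 0.3]
grip_width: 0.0857
```

```bash
python3 - <<'E'
from h import *
cal=cams.get_calibration('wrist'); im=cams.grab_frame('wrist'); cv2.imwrite('pics/w13.png',im)
for c,z in (('yellow',.038),('blue',.038)):
    m,bs=blobs(im,c,300)
    for k in bs: print(c,k[:,0].mean(0).round(),rect(cal,k,z))
go(.6515,-.111,.032,181.5)
E
```

```text
yellow [310. 241.] (array([ 650.9, -111. ]), 95.6, 39.3, 1.5)
yellow [464.  63.] (array([539.9, -25.8]), 73.4, 58.7, -6.2)
blue [180. 243.] (array([ 654.8, -196.4]), 96.1, 42.4, 0.7)
t 19.57 pos [ 0.6526 -0.106   0.1422] yaw -178.4 F [1.2 0.5 0.1] w 0.0855 q7 1.19
DELTA [ 0.009 -0.034  0.735] [0.001 0.    0.002]
```

View pics/w13.png

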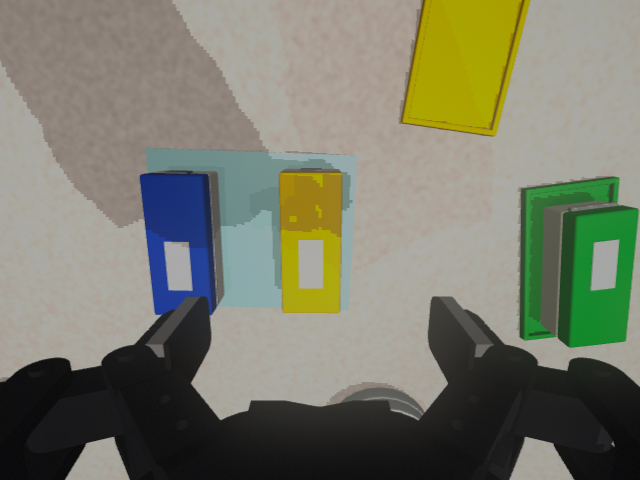

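Yellow is at (0.651,-0.111) with yaw 1.5°. I'll narrow the opening a bit so the outer finger clears blue, then descend.

>>> arm_command --pt "0.5 0.009 -0.034 0.15 0 0 0" --pt "0.5 0.009 -0.034 0.35 0 0 0" --pt "0.5 0.009 -0.034 0.55 0 0 0" --pt "0.5 0.009 -0.034 0.68 0 0 0" --pt "0.5 0.009 -0.034 0.72 0 0 0" --pt "0.5 0.009 -0.034 0.72 0 0 0"

```text
clock: 20.32
position: [0.6513, -0.1124, 0.0342]
tool_rot: [3.141, 0.0, -3.115]
force: [-0.7, 0.5, 0.9]
grip_width: 0.064
```

>>> arm_command --pt "-1 0 0 0 0 0 0" --pt "-1 0 0 0 0 0 0" --pt "-1 0 0 0 0 0 0" --pt "-1 0 0 0 0 0 0" --pt "-1 0 0 0 0 0 0" --newtons 40

```text
clock: 20.95
position: [0.6517, -0.1126, 0.035]
tool_rot: [-3.141, 0.001, -3.116]
force: [-2.4, -0.5, 7.3]
grip_width: 0.0391
```

```bash
python3 - <<'E'
from h import *
go(.513,-.0125,.14,173.7)
E
```

```text
t 20.95 pos [ 0.6517 -0.1126  0.035 ] yaw -178.5 F [-2.4 -0.5  7.3] w 0.0391 q7 1.12
DELTA [ 0.906  0.691 -0.701] [-0.     0.002  0.173]
```

>>> arm_command --pt "-1 0 0 -0.05 0 0 0" --pt "-1 0 0 -0.15 0 0 0" --pt "-1 0 0 -0.3 0 0 0" --pt "-1 0 0 -0.5 0 0 0" --pt "-1 0 0 -0.6 0 0 0" --pt "-1 0 0 -0.6 0 0 0"

```text
clock: 21.7
position: [0.6516, -0.1127, 0.1253]
tool_rot: [-3.141, 0.002, -3.116]
force: [0.2, -0.2, -2.1]
grip_width: 0.0394
```

```bash
python3 - <<'E'
from h import *
im=cams.grab_frame('scene')[200:400,150:450]; cv2.imwrite('pics/s14.png',cv2.resize(im,(750,500),interpolation=2))
go(.513,-.0125,.12,173.7)
E
```

```text
t 21.75 pos [ 0.6511 -0.1128  0.1241] yaw -178.5 F [ 0.  -1.  -2.2] w 0.0394 q7 1.18
DELTA [0.903 0.692 0.027] [-0.     0.001  0.173]
```

View pics/s14.png

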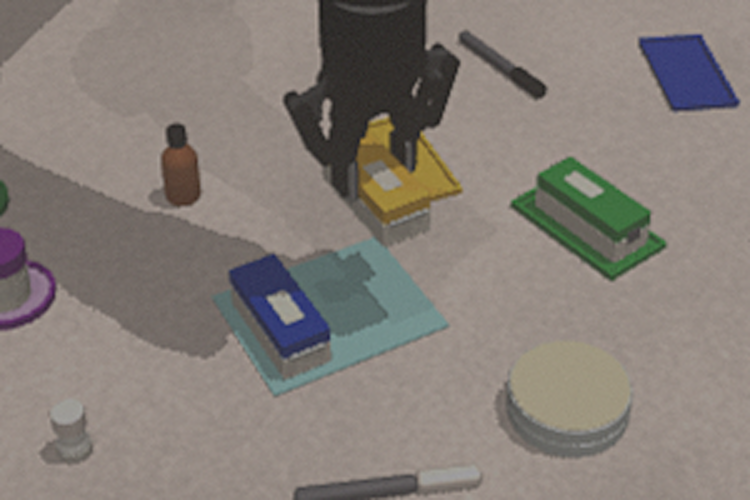

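The yellow box is held level and blue is undisturbed. I'll carry it to the yellow tray.

>>> arm_command --pt "-1 0.12 0.09 0 0 0 0.02" --pt "-1 0.3 0.23 0 0 0 0.05" --pt "-1 0.5 0.38 0 0 0 0.09" --pt "-1 0.7 0.54 0 0 0 0.13" --pt "-1 0.84 0.64 0 0 0 0.16" --pt "-1 0.9 0.69 0 0 0 0.173" --pt "-1 0.9 0.69 0 0 0 0.173" --pt "-1 0.9 0.69 0 0 0 0.173"

```text
clock: 22.75
position: [0.5142, -0.0132, 0.1237]
tool_rot: [3.141, 0.0, 3.031]
force: [-0.4, 0.5, -1.9]
grip_width: 0.039
```

```bash
python3 - <<'E'
from h import *
go(.513,-.0125,.057,173.7)
E
```

```text
t 22.75 pos [ 0.5142 -0.0132  0.1237] yaw 173.7 F [-0.4  0.5 -1.9] w 0.039 q7 0.79
DELTA [0.009 0.003 0.445] [ 0.     0.    -0.001]
```

>>> arm_command --pt "-1 0.005 0 0.1 0 0 0" --pt "-1 0.005 0 0.25 0 0 0" --pt "-1 0.005 0 0.38 0 0 0" --pt "-1 0.005 0 0.43 0 0 0" --pt "-1 0.005 0 0.43 0 0 0"

```text
clock: 23.38
position: [0.5126, -0.0123, 0.059]
tool_rot: [3.141, -0.001, 3.032]
force: [0.3, -0.5, -0.8]
grip_width: 0.0388
```

```bash
python3 - <<'E'
from h import *
go(.513,-.0125,.0355,173.7)
im=cams.grab_frame('wrist'); cv2.imwrite('pics/w15.png',im)
E
```

```text
t 23.38 pos [ 0.5126 -0.0123  0.059 ] yaw 173.7 F [ 0.3 -0.5 -0.8] w 0.0388 q7 0.69
DELTA [-0.003 -0.001  0.157] [ 0.    -0.001  0.001]
```

View pics/w15.png

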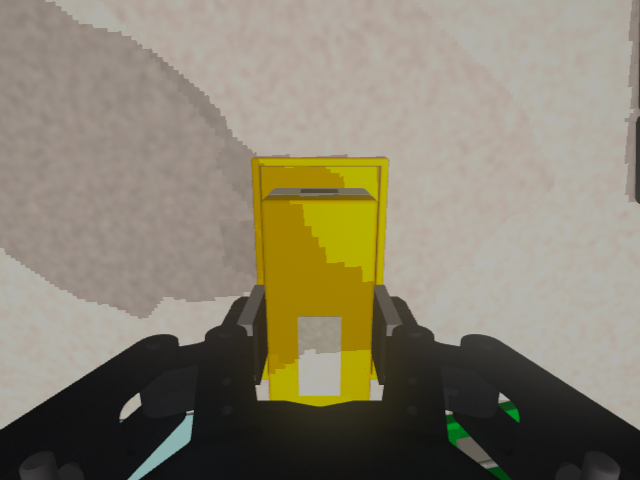

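The tray rim (252–389) is centred on the box (262–377). I'll lower.

>>> arm_command --pt "-1 0 0 0.05 0 0 0" --pt "-1 0 0 0.09 0 0 0" --pt "-1 0 0 0.12 0 0 0" --pt "-1 0 0 0.135 0 0 0" --pt "-1 0 0 0.145 0 0 0" --pt "-1 0 0 0.15 0 0 0" --pt "-1 0 0 0.15 0 0 0"

```text
clock: 24.3
position: [0.5128, -0.0125, 0.037]
tool_rot: [3.142, 0.0, 3.032]
force: [0.3, 0.2, -1.4]
grip_width: 0.0394
```

>>> arm_command --pt "-1 0 0 0.005 0 0 0" --pt "-1 0 0 0.01 0 0 0" --pt "-1 0 0 0.01 0 0 0"

```text
clock: 24.68
position: [0.5128, -0.0125, 0.036]
tool_rot: [-3.141, 0.0, 3.032]
force: [-3.8, -1.0, 12.8]
grip_width: 0.0391
```

Seated, with 12.8 N of contact. I'll release and rise.

>>> arm_command --pt "-1 0 0 -0.003 0 0 0" --pt "-0.1 0 0 -0.003 0 0 0" --pt "0.2 0 0 -0.003 0 0 0" --pt "0.6 0 0 -0.003 0 0 0" --pt "1 0 0 -0.003 0 0 0" --pt "1 0 0 -0.003 0 0 0"

```text
clock: 25.42
position: [0.5128, -0.0125, 0.0359]
tool_rot: [3.142, -0.0, 3.032]
force: [-0.7, 0.2, 0.2]
grip_width: 0.0853
```

>>> arm_command --pt "1 0 0 -0.1 0 0 0" --pt "1 0 0 -0.3 0 0 0" --pt "1 0 0 -0.6 0 0 0" --pt "1 0 0 -0.8 0 0 0" --pt "1 0 0 -0.8 0 0 0"

```text
clock: 26.05
position: [0.5137, -0.0125, 0.1586]
tool_rot: [-3.142, 0.004, 3.031]
force: [0.1, -0.4, -1.2]
grip_width: 0.0855
```

```bash
python3 - <<'E'
from h import *
im=cams.grab_frame('wrist'); cv2.imwrite('pics/w16.png',im)
go(.654,-.198,.15,180.7)
E
```

```text
t 26.1 pos [ 0.5131 -0.0127  0.1572] yaw 173.7 F [ 0.1 -1.1 -0.5] w 0.0853 q7 0.84
DELTA [-1.069 -1.124  0.051] [-0.001  0.003 -0.156]
```

View pics/w16.png

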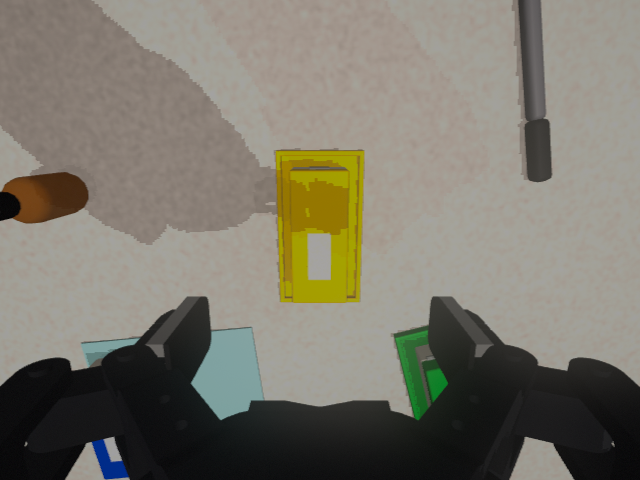

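The yellow box is in the yellow tray at (320,230), with a margin all round. Next is blue.

>>> arm_command --pt "1 -0.25 -0.27 0 0 0 -0.05" --pt "1 -0.53 -0.56 0 0 0 -0.1" --pt "1 -0.8 -0.84 0 0 0 -0.156" --pt "1 -0.93 -0.98 0.04 0 0 -0.156" --pt "1 -0.93 -0.98 0.04 0 0 -0.156"

```text
clock: 26.72
position: [0.6351, -0.1757, 0.148]
tool_rot: [3.141, -0.002, -3.131]
force: [0.0, 1.0, 0.0]
grip_width: 0.0856
```

```bash
python3 - <<'E'
from h import *
go(.654,-.198,.14,180.7)
E
```

```text
t 26.73 pos [ 0.6351 -0.1757  0.148 ] yaw -179.4 F [0. 1. 0.] w 0.0856 q7 1.28
DELTA [-0.124 -0.15   0.053] [ 0.001 -0.003 -0.003]
```

>>> arm_command --pt "1 -0.124 -0.15 0.05 0 0 0" --pt "1 -0.124 -0.15 0.05 0 0 0" --pt "1 -0.124 -0.15 0.05 0 0 0"

```text
clock: 27.1
position: [0.6537, -0.1949, 0.1422]
tool_rot: [3.141, -0.001, -3.128]
force: [-0.2, 0.2, 0.2]
grip_width: 0.0852
```

```bash
python3 - <<'E'
from h import *
cal=cams.get_calibration('wrist'); im=cams.grab_frame('wrist'); cv2.imwrite('pics/w17.png',im)
for k in blobs(im,'blue',300)[1]: print(k[:,0].mean(0).round(),rect(cal,k,.038))
go(.654,-.198,.034,180.7)
E
```

```text
[312. 245.] (array([ 655.3, -198.6]), 95.0, 39.1, 0.7)
t 27.15 pos [ 0.6538 -0.1949  0.1425] yaw -179.2 F [ 0.5  0.  -0.7] w 0.0852 q7 1.32
DELTA [-0.001 -0.021  0.723] [ 0.001 -0.001  0.002]
```

View pics/w17.png

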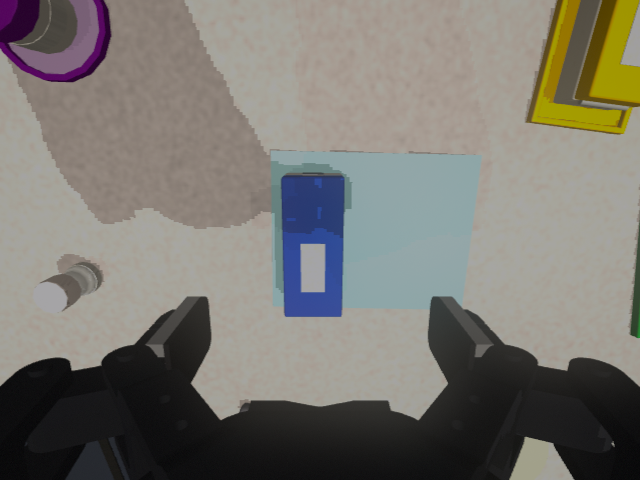

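Blue is at (312,245), measuring (0.655,-0.199) with yaw 0.7°. I'll descend and grip.

>>> arm_command --pt "0.6 -0.008 -0.025 0.15 0 0 0" --pt "0.6 -0.008 -0.025 0.35 0 0 0" --pt "0.6 -0.008 -0.025 0.55 0 0 0" --pt "0.6 -0.008 -0.025 0.68 0 0 0" --pt "0.6 -0.008 -0.025 0.72 0 0 0" --pt "0.6 -0.008 -0.025 0.72 0 0 0"

```text
clock: 27.9
position: [0.6556, -0.1998, 0.0346]
tool_rot: [3.141, 0.0, -3.129]
force: [-1.3, 0.7, -0.0]
grip_width: 0.0682
```

>>> arm_command --pt "-1 0 0 0 0 0 0" --pt "-1 0 0 0 0 0 0" --pt "-1 0 0 0 0 0 0" --pt "-1 0 0 0 0 0 0" --pt "-1 0 0 0 0 0 0" --newtons 40

```text
clock: 28.52
position: [0.6559, -0.2001, 0.0355]
tool_rot: [-3.141, 0.001, -3.129]
force: [-1.1, 0.1, 7.3]
grip_width: 0.039
```

>>> arm_command --pt "-1 0 0 -0.05 0 0 0" --pt "-1 0 0 -0.15 0 0 0" --pt "-1 0 0 -0.3 0 0 0" --pt "-1 0 0 -0.5 0 0 0" --pt "-1 0 0 -0.7 0 0 0" --pt "-1 0 0 -0.8 0 0 0" --pt "-1 0 0 -0.8 0 0 0"

```text
clock: 29.4
position: [0.6558, -0.2001, 0.1556]
tool_rot: [-3.141, 0.002, -3.129]
force: [0.1, 1.0, -2.9]
grip_width: 0.039
```

```bash
python3 - <<'E'
from h import *
im=cams.grab_frame('scene')[180:380,150:450]; cv2.imwrite('pics/s18.png',cv2.resize(im,(750,500),interpolation=2))
go(.528,.304,.155,158)
E
```

```text
t 29.45 pos [ 0.6553 -0.2001  0.1544] yaw -179.3 F [ 0.2 -0.1 -1.7] w 0.039 q7 1.33
DELTA [ 0.806  3.371 -0.005] [-0.     0.     0.505]
```

View pics/s18.png

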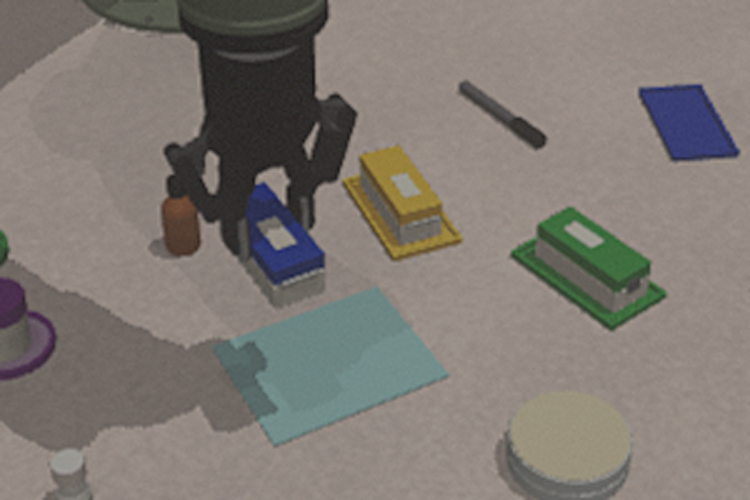

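Blue is held level at an underside height of about 0.12 m, which clears the other boxes. I'll carry it to the blue tray in stages.

>>> arm_command --pt "-1 0.03 0.12 0 0 0 0.02" --pt "-1 0.07 0.3 0 0 0 0.05" --pt "-1 0.12 0.52 0 0 0 0.08" --pt "-1 0.18 0.74 0 0 0 0.12" --pt "-1 0.23 0.95 0 0 0 0.15"

```text
clock: 30.08
position: [0.6181, -0.0568, 0.1532]
tool_rot: [3.141, -0.002, 3.036]
force: [0.0, 0.1, -2.0]
grip_width: 0.0392
```

```bash
python3 - <<'E'
from h import *
go(.528,.304,.155,158)
E
```

```text
t 30.07 pos [ 0.6181 -0.0568  0.1532] yaw 173.9 F [ 0.   0.1 -2. ] w 0.0392 q7 0.97
DELTA [ 0.852  2.329 -0.01 ] [-0.    -0.002  0.354]
```

>>> arm_command --pt "-1 0.08 0.22 0 0 0 0.03" --pt "-1 0.16 0.44 0 0 0 0.06" --pt "-1 0.24 0.66 0 0 0 0.1" --pt "-1 0.31 0.85 0 0 0 0.13" --pt "-1 0.36 0.98 0 0 0 0.15"

```text
clock: 30.7
position: [0.5799, 0.0954, 0.1533]
tool_rot: [-3.141, -0.002, 2.919]
force: [-0.1, 0.5, -1.8]
grip_width: 0.0393
```

```bash
python3 - <<'E'
from h import *
go(.528,.304,.155,158)
E
```

```text
t 30.7 pos [0.5799 0.0954 0.1533] yaw 167.3 F [-0.1  0.5 -1.8] w 0.0393 q7 0.59
DELTA [ 0.644  1.28  -0.01 ] [-0.    -0.002  0.206]
```

>>> arm_command --pt "-1 0.11 0.22 0 0 0 0.03" --pt "-1 0.22 0.44 0 0 0 0.06" --pt "-1 0.33 0.66 0 0 0 0.1" --pt "-1 0.4 0.8 0 0 0 0.13" --pt "-1 0.45 0.89 0 0 0 0.16" --pt "-1 0.45 0.89 0 0 0 0.2"

```text
clock: 31.45
position: [0.5437, 0.2399, 0.1535]
tool_rot: [-3.141, -0.001, 2.762]
force: [-0.2, -0.3, -2.2]
grip_width: 0.0389
```

```bash
python3 - <<'E'
from h import *
go(.528,.304,.14,158)
E
```

```text
t 31.45 pos [0.5437 0.2399 0.1535] yaw 158.3 F [-0.2 -0.3 -2.2] w 0.0389 q7 0.21
DELTA [0.255 0.358 0.09 ] [-0.001 -0.002  0.006]
```

>>> arm_command --pt "-1 0.1 0.14 0 0 0 0" --pt "-1 0.2 0.28 0.02 0 0 0.005" --pt "-1 0.255 0.358 0.2 0 0 0.005" --pt "-1 0.255 0.358 0.4 0 0 0.005" --pt "-1 0.255 0.358 0.55 0 0 0.005" --pt "-1 0.255 0.358 0.61 0 0 0.005" --pt "-1 0.255 0.358 0.61 0 0 0.005"

```text
clock: 32.33
position: [0.5291, 0.3028, 0.0627]
tool_rot: [-3.141, -0.0, 2.757]
force: [0.3, 0.4, -1.5]
grip_width: 0.0389
```

```bash
python3 - <<'E'
from h import *
go(.528,.304,.0365,158)
im=cams.grab_frame('wrist'); cv2.imwrite('pics/w19.png',im)
E
```

```text
t 32.33 pos [0.5291 0.3028 0.0627] yaw 158.0 F [ 0.3  0.4 -1.5] w 0.0389 q7 0.03
DELTA [0.01  0.005 0.175] [-0.    -0.    -0.001]
```

View pics/w19.png

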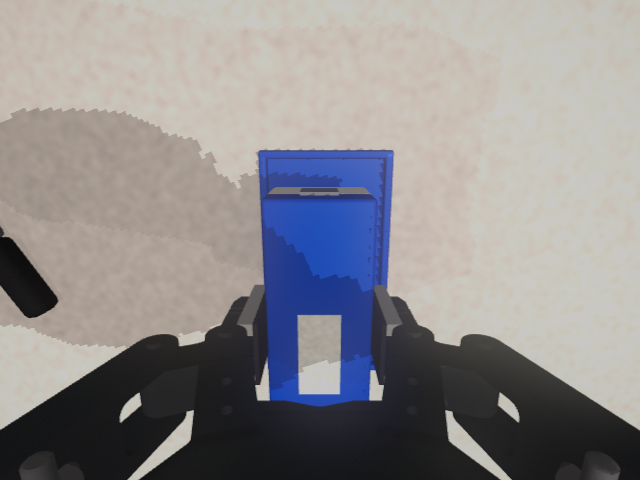

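```bash
python3 - <<'E'
from h import *
cal=cams.get_calibration('wrist'); p=ray(cal,[[260,150],[393,150]],.007); a=np.radians(-22); c=p.mean(0)+.061*np.array([np.cos(a),np.sin(a)]); print(np.linalg.norm(p[1]-p[0]),c)
d=p[1]-p[0]; print(np.degrees(np.arctan2(d[1],d[0]))-90)
go(*c,.0365,158)
E
```

```text
0.06441946502572392 [0.52875695 0.30775443]
-22.002318732389625
t 32.38 pos [0.5293 0.3031 0.0634] yaw 158.0 F [ 0.6 -0.3 -2.3] w 0.0391 q7 0.03
DELTA [0.015 0.027 0.179] [ 0.001  0.    -0.001]
```

The tray is about 4 mm to the tool's +y. I'll shift and lower.

>>> arm_command --pt "-1 0.012 0.024 0 0 0 0" --pt "-1 0.012 0.024 0.05 0 0 0" --pt "-1 0.012 0.024 0.1 0 0 0" --pt "-1 0.012 0.024 0.135 0 0 0" --pt "-1 0.012 0.024 0.155 0 0 0" --pt "-1 0.012 0.024 0.165 0 0 0" --pt "-1 0.012 0.024 0.17 0 0 0" --pt "-1 0.012 0.024 0.17 0 0 0"

```text
clock: 33.38
position: [0.5287, 0.3072, 0.0375]
tool_rot: [3.141, 0.0, 2.758]
force: [0.4, 0.2, -1.5]
grip_width: 0.0393
```

>>> arm_command --pt "-1 0 0 0.005 0 0 0" --pt "-1 0 0 0.01 0 0 0" --pt "-1 0 0 0.01 0 0 0"

```text
clock: 33.75
position: [0.5287, 0.3072, 0.0364]
tool_rot: [3.142, 0.0, 2.758]
force: [-2.5, -1.6, 7.4]
grip_width: 0.039
```

Contact at 7.4 N. I'll release and rise.

>>> arm_command --pt "-0.5 0 0 0 0 0 0" --pt "-0.1 0 0 0 0 0 0" --pt "0.2 0 0 0 0 0 0" --pt "0.6 0 0 0 0 0 0" --pt "1 0 0 0 0 0 0" --pt "1 0 0 0 0 0 0"

```text
clock: 34.5
position: [0.5286, 0.3072, 0.0359]
tool_rot: [3.142, -0.0, 2.758]
force: [-0.3, -0.9, -0.5]
grip_width: 0.0856
```

>>> arm_command --pt "1 0 0 -0.1 0 0 0" --pt "1 0 0 -0.3 0 0 0" --pt "1 0 0 -0.6 0 0 0" --pt "1 0 0 -0.9 0 0 0" --pt "1 0 0 -0.9 0 0 0" --pt "1 0 0 -0.9 0 0 0"

```text
clock: 35.25
position: [0.5286, 0.3069, 0.1711]
tool_rot: [-3.142, 0.0, 2.758]
force: [0.4, 0.5, -0.6]
grip_width: 0.0854
```

```bash
python3 - <<'E'
from h import *
go(.528,.304,.2,158)
im=cams.grab_frame('wrist'); cv2.imwrite('pics/w20.png',im)
im=cams.grab_frame('scene'); cv2.imwrite('pics/s20.png',cv2.resize(im[180:400,80:480],(800,440),interpolation=2))
im=cams.grab_frame('top'); cv2.imwrite('pics/t20.png',cv2.resize(im[140:340,130:530],(800,400),interpolation=2))
E
```

```text
t 35.25 pos [0.5286 0.3069 0.1711] yaw 158.0 F [ 0.4  0.5 -0.6] w 0.0854 q7 0.12
DELTA [-0.004 -0.02  -0.192] [-0.  0. -0.]
```

View pics/w20.png

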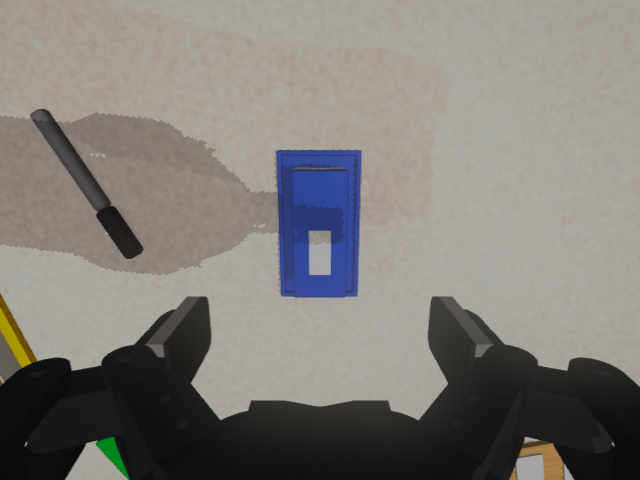

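View pics/s20.png

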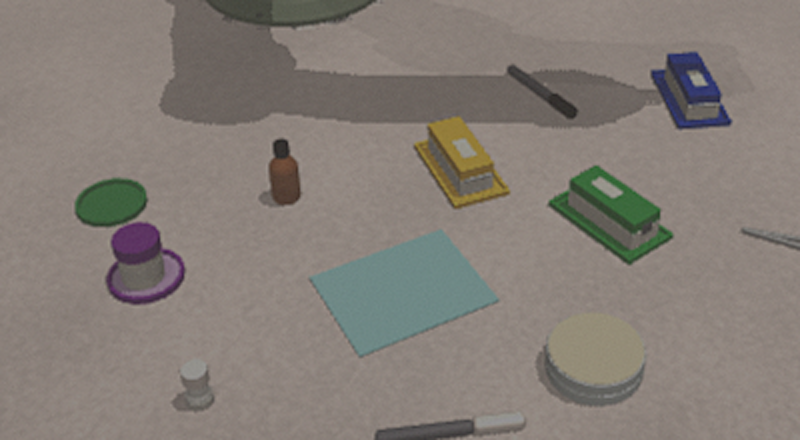

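View pics/t20.png

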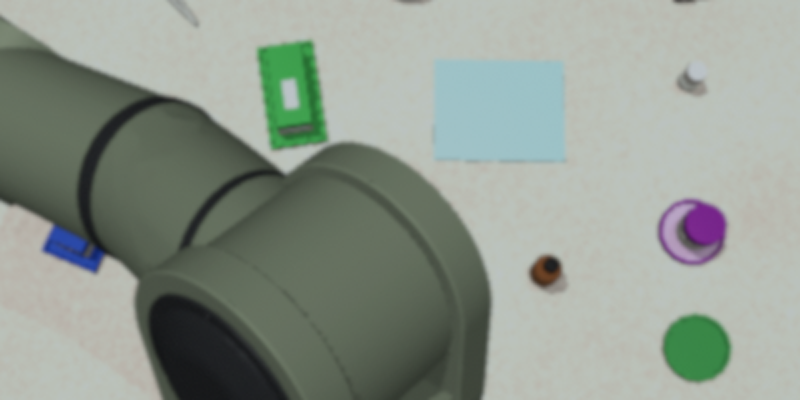

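```bash
python3 - <<'E'
from h import *
cal=cams.get_calibration('scene'); 
im=cams.grab_frame('scene'); ct=cams.get_calibration('top'); it=cams.grab_frame('top')
for k in blobs(it,'amber',40)[1]: print('amber',k[:,0].mean(0).round(1))
hsv=cv2.cvtColor(it,cv2.COLOR_BGR2HSV); m=cv2.inRange(hsv,(135,150,40),(165,255,255))
for k in cv2.findContours(m,0,1)[0]:
    if cv2.contourArea(k)>100: print('lid',rect(ct,k,.055))
p=proj(ct,[.5125,-.3708,.055]); print('expected lid px',p)
print(job.job_done())
E
```

```text
amber [402.2 275.4]
amber [111.9 101.8]
lid (array([ 511.2, -371.7]), 42.1, 39.1, -2.4)
expected lid px [481.56803995 251.00915581]
the job is handed in; nothing more can be done
None
```

I took the pile apart, set everything where it belongs, and handed the job in at about 35 s of the 109 s allowed. I placed the jar first, then the green, yellow and blue boxes.

- **Boxes:** the wrist pictures taken after each release show all three flat and lengthwise in the tray of their lid's colour, with a margin all round.
- **Jar:** it stands in the purple-rimmed stand. The top camera puts it at (0.511, -0.372), about 2 mm from the stand's measured centre.
- **Dropper:** it is upright and at the same pixel as at the start, (402, 275).
- **Setting down:** contact with the floors was 7 to 21 N, the 21 N being the green box. The wrist force stayed far below its 120 N limit.
- **Disagreements:** the scene camera placed the trays about 8 mm farther out in x than the top and wrist cameras, so I did not use it for positions. The wrist view put the blue tray about 4 mm from where the box first hung, and I corrected that before lowering. No check failed.

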